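# Open the push-and-turn coin jar and park its cap in the drawer

### The job

Open the coin jar: its child-resistant cap must be pushed down hard and, while held down, turned counter-clockwise (seen from above) until you feel it come up against a stop; then let it rise and lift it off. Set the cap upright in the large square well of the pulled-out drawer, lowering it all the way to the floor of the well before you let go. Leave the balance, the loupe and the medal where they are.

Things in the scene. Friction and masses are not known exactly. Their poses are not given: they have to be found in the camera images.
- cap_center (a point): Centre (on the axis, half-way up) of the loose white plastic push-and-turn cap, 90 g, 48.5 mm high, locked on the jar at the start. z up. From the bottom: plug 38 mm across, 18.5 mm long; flange 80 mm across, 5 mm thick, with a skirt hanging 10 mm around the neck; round ribbed grip 48 mm across, 25 mm high. This point is 24 mm above the plug's foot and 0.5 mm above the flange's top.
- cap_grip (a point): Middle of the cap's round ribbed grip (48 mm across, 25 mm high): on the cap's axis, 12 mm above the flange's top and 12.5 mm below the cap's top. Pads can hold the grip while fingertips, on or just above the flange, push on the flange's top; jaws opened beyond 80 mm would pass outside the flange. Pressed down it turns easily (under 0.3 N m) up to its stop.
- cap: The same cap; origin on its axis at the foot of the plug, z up. Three hidden lugs at the foot, 5 mm high, reach 28 mm from the axis. Locked, a spring disc in the jar pushes it up with about 8 N. Pressed, it sinks 7.5 mm, then bottoms firmly on the rim (14 to 15 N brings it there). It turns past its lock only when at least 6 mm down.
- jar_rim (a point): Centre of the frosted glass jar's rim, 100 mm above the shelf, z up. Neck 72 mm across, body 86 mm. Held down, the cap turns counter-clockwise 50 to 85 degrees to a firm stop; the angle is hidden and differs each time. Within about 4 degrees of the stop it is free. cap_center is above this point: locked 13 mm, pressed home 5.5 mm, risen free 19 mm.
- block: Oak block 120 x 120 x 30 mm screwed to the shelf, origin under its centre. It clamps the jar, which cannot move or turn.
- well (a point): Centre of the floor of the large square well (100 mm in x, 106 mm in y, grey felt, walls 6 mm high) in the drawer tray; 14 mm above the shelf. z up, x points into the drawer's case. The tray slides stiffly and is pulled half out of a low oak case (48 mm high) beyond it; beside the well are coins. With the cap standing here, cap_center is 24 mm above this point.
- balance_center (a point): Centre of the brass balance pan on its foot, 92 mm across and 74 mm high, loose; leave alone.
- loupe_center (a point): Centre of the black resin loupe, 46 mm across and 44 mm high, loose; leave alone.
- medal_center (a point): Centre of the copper medal's clear square holder, 70 x 70 x 10 mm, lying flat, loose; leave alone.
Things that resemble listed ones, but are neither listed nor needed, are in the scene too. Of the things that look like the cap, the smallest one is meant.

How it is judged:
On the way, in this order (a step that is already met when the one before it is completed fails the run):
1. the cap is pressed down on the jar, past its lock (z of cap_center in the frame of jar_rim below 0.0085 m and horizontal distance between cap_center and jar_rim below 0.008 m), for 0.2 s.
2. the cap is off, lifted clear above the jar (z of cap_center in the frame of jar_rim above 0.04 m and horizontal distance between cap_center and jar_rim below 0.05 m), for 0.05 s.
3. the cap stands in the square well while the fingers still hold it (z of cap_center in the frame of well below 0.028 m and horizontal distance between cap_center and well below 0.03 m and contact force between the fingers and cap above 0.5 N), for 0.05 s.
At the end, for the whole second after the job is handed in: The cap stands upright (within 7 degrees) on the floor of the large square well (height within 4 mm), within 30 mm of its centre, at rest and released, having been set down before it was let go. Balance, loupe and medal shifted by no more than 15 mm (horizontal distance between cap_center and well below 0.03 m and z of cap_center in the frame of well between 0.02 and 0.028 m and angle between cap_center's own z axis and vertical below 0.12 rad and linear speed of cap below 0.02 m/s and contact force between the fingers and cap below 0.1 N); the robot touches nothing.
It fails at once if the balance is shifted (distance of balance_center from where it was at the start of the episode above 0.015 m).
It fails at once if the loupe is shifted (distance of loupe_center from where it was at the start of the episode above 0.015 m).
It fails at once if the medal is shifted (distance of medal_center from where it was at the start of the episode above 0.015 m).
It also fails if it takes over 58 s, if anything falls off the work surface, if the arm or the gripper's body presses on something with over 40 N, if the wrist force passes 120 N, or if a joint passes its speed limit or range.

### The arm

A 6-joint arm with a two-finger parallel gripper is mounted at the origin on the work surface. World frame = base frame: x ahead of the robot, y to its left, z up, the work surface at z = 0. Lengths are in m, angles in rad, forces in N, time in s.
With the tool pointing down it reaches from about 0.25 to 0.775 m from the base axis. Payload 4 kg.
Tool frame: the origin (TCP) lies between the finger pads; the fingertips stand 25 mm ahead of it and the grasp point (between the pads) lies 6 mm ahead of it (robot.tip_reach is the distance from the TCP to the fingertips, in m); z points along the fingers, y is the line along which they close (so a half turn about z gives the same grasp; the last joint's range is limited). The gripper opens to 94 mm and grips with 3 to 60 N. Pads are 16 mm wide; open, the fingers measure 119 mm over their backs; the gripper's body (75 mm by 177 mm) begins 78 mm behind the grasp point.
Start: joints at [1.087, 0.087, 1.371, -0, 1.684, -0.103], TCP at [0.204, 0.511, 0.231] pointing down, gripper open.
Joint ranges: [-3.1, 3.1], [-0.76, 2.03], [0.27, 2.55], [-1.08, 4.22], [0.17, 2.65], [-2.57, 2.57]. Speed limits (rad/s): [2.79, 2.79, 3.14, 3.14, 3.14, 3.14].

### API

Orientations are given as [roll, pitch, yaw] about the fixed x, y, z axes, in that order (R = Rz(yaw) Ry(pitch) Rx(roll)).
In Python, from bench import sensors, snapshot, camera_info, ticket, robot gives the robot as it stands.
- The arm moves only by the tool arm_command, never from a script. Its argument "plan" is a list of rows, each an object with "grip": the closure, from -1 (fully open) to 1 (shut); "slide": the shift along the tool's x, y, z normalised to -1 to 1, where 1 is 500 mm, a list of three; "spin": the turn about the tool's z normalised to -1 to 1, where 1 is 5 degrees. A call has 1 to 10 rows; each row shifts and turns the commanded pose from where the row before left it, along the tool's axes as they then stand; what a row does not reach is not made up. A row lasts 1/8 s, in which the tool goes at most 62.5 mm and 10.7 degrees, less where a joint would pass 70% of its speed; a pose out of reach is approached as far as the arm can. A call with a number of a shift or a turn outside -1 to 1 is refused whole. A call with a gripper value outside its range is refused whole. The fingers move at their own pace and stop on an object; the grip force is fixed at half the most. Time passes only in rows, so rows that do not move let the fingers close. It gives the time, the measured TCP pose, the force, the opening and the grip force at its end, in the units of the state.
- sensors.get_obs(): the state, without advancing time (a new reading comes with each control period).
- snapshot(name): name is "side" or "top"; returns the picture (384x512x3 uint8, red, green, blue); there is no depth.
- camera_info(name): a dict with "fx", "fy", "cx", "cy" (pixels), "position" and "rotation" of the camera in the world. Camera axes: x right, y up, looking along -z (the intrinsics and any distortion apply to the point x, -y, -z); pixel columns grow to the right and rows downward; lengths in m; the calibration is good to about 2 mm. A picture is of the moment at which its call begins. camera_info takes no time and is no camera call.
- ticket.close_job(): hands the job in; it is judged then, once.
The state is a dict: "time": time; "joint_positions": joint angles; "qvel": joint speeds; "joint_torque": joint torques, N m; "tool_pos": TCP position; "ee_rot": TCP orientation; "wrist_force": force on the tool from outside, world axes, zero at the start; "wrist_torque": the same for the moment, N m; "width": finger opening in m; "finger_force": force on a finger pad.
Only numpy, scipy, OpenCV 4.12 (cv2) and the standard library are available. Lean on these libraries where they do the work, as an engineer would, in place of code of your own. Each camera call takes 0.05 s, during which the arm holds its last target. There are 200 camera calls.

## Working session

There is one attempt and no reset: what is moved stays moved. The work goes in short steps, Python scripts to look and compute and a tool call to move; the robot and the scene stay as the last step left them, time stands still between calls to the robot, and variables do not carry over. Pictures are saved under pics/ and viewed, at most 10 in all, crops included, and the job is handed in when it is done.

Besides the shell and the picture viewer there is one more tool, called in YAML: its name, and indented under it one key for each argument. arm_command: Moves the arm, as the interface text tells. Scaled input: -1 to 1 covers 500 mm each way for a shift and 5 degrees each way for a turn. Its arguments: {"type":"object","properties":{"plan":{"type":"array","items":{"type":"object","properties":{"grip":{"type":"number"},"slide":{"type":"array","items":{"type":"number"}},"spin":{"type":"number"}}}}},"required":["plan"]}

```bash
mkdir -p pics; python3 - <<'E'
from bench import sensors, snapshot, camera_info, robot
import cv2
for n in("top","side"):
    cv2.imwrite(f"pics/{n}0.png",cv2.cvtColor(snapshot(n),cv2.COLOR_RGB2BGR)); print(n,camera_info(n))
o=sensors.get_obs(); print({k:o[k] for k in("time","tool_pos","ee_rot","wrist_force","width")}, robot.tip_reach)
E
```

```text
top {'fx': 381.97081181781266, 'fy': 381.97081181781266, 'cx': 256.9282819765515, 'cy': 190.30781707077108, 'position': array([0.35497482, 0.11727218, 1.04800669]), 'rotation': array([ 2.38016662e-01,  5.84916740e-04, -1.69961160e+00])}
side {'fx': 417.2186468518378, 'fy': 417.2186468518378, 'cx': 254.84589248762143, 'cy': 188.96803981150714, 'position': array([ 0.19929547, -0.36313394,  0.77098923]), 'rotation': array([ 0.74421951, -0.01712363, -0.64817862])}
{'time': 0.1, 'tool_pos': array([0.20422232, 0.510201  , 0.22943035]), 'ee_rot': array([-3.13963038e+00, -1.99111953e-04,  2.76076647e+00]), 'wrist_force': array([-0.8659415 ,  0.28691893,  0.47458743]), 'width': 0.0939121522701137} 0.025
```

View pics/top0.png

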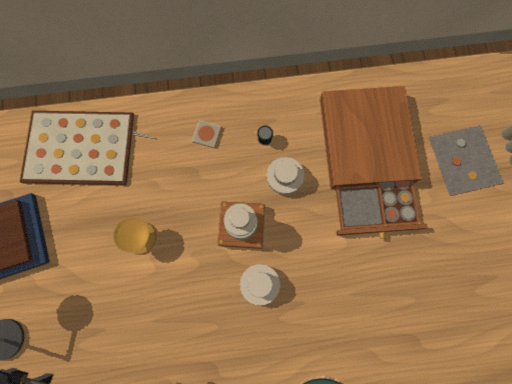

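View pics/side0.png

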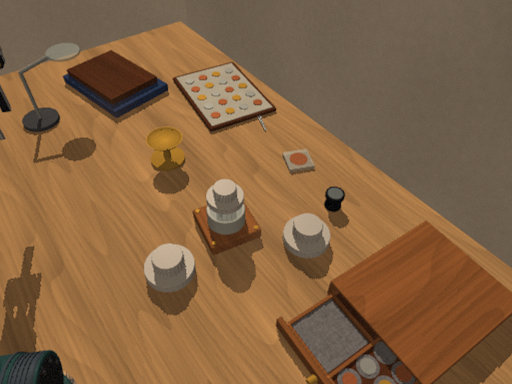

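Candidates for the cap: top (240,220) / side (226,205), on the jar clamped in the oak block; top (286,176) and top (260,285), both larger and standing on the shelf. The first fits: it is the smallest, and it sits on the jar and block. I'll confirm it in an enlarged crop.

```bash
cat > h.py <<'E'
import numpy as np, cv2
from scipy.spatial.transform import Rotation as R
from bench import camera_info
def ray(n,u,v):
    c=camera_info(n); d=np.array([(u-c["cx"])/c["fx"],-(v-c["cy"])/c["fy"],-1.])
    return c["position"], R.from_euler("xyz",c["rotation"]).apply(d)
def plane(n,u,v,z):
    p,d=ray(n,u,v); return p+d*(z-p[2])/d[2]
def proj(n,P):
    c=camera_info(n); q=R.from_euler("xyz",c["rotation"]).inv().apply(np.asarray(P)-c["position"])
    return np.array([c["cx"]+c["fx"]*q[...,0]/-q[...,2], c["cy"]-c["fy"]*q[...,1]/-q[...,2]]).T
def tri(u1,u2):
    (p,d),(q,e)=ray("top",*u1),ray("side",*u2)
    s=np.linalg.lstsq(np.c_[d,-e],q-p,rcond=None)[0]; a=p+s[0]*d;b=q+s[1]*e
    return (a+b)/2,np.linalg.norm(a-b)
E
python3 - <<'E'
from h import *
t=cv2.imread("pics/top0.png");s=cv2.imread("pics/side0.png")
f=lambda i,x,y,w,h,k:cv2.resize(i[y:y+h,x:x+w],None,fx=k,fy=k,interpolation=cv2.INTER_CUBIC)
a=f(t,210,190,66,70,6);b=f(s,186,170,80,70,5)
w=np.zeros((420,800,3),np.uint8);w[:420,:396]=a;w[:350,400:800]=b
cv2.imwrite("pics/crop1.png",w)
print("block z.03 centre guess",plane("top",240,226,.03),"cap top",plane("top",239,213,.1375),plane("side",226,187,.1375))
# well felt mask
for n,i,box in(("top",t,(330,180,56,52)),("side",s,(270,285,110,90))):
    x,y,w_,h_=box;hs=cv2.cvtColor(i[y:y+h_,x:x+w_],cv2.COLOR_BGR2HSV)
    m=((hs[...,1]<60)).astype(np.uint8);m=cv2.morphologyEx(m,cv2.MORPH_OPEN,np.ones((3,3)))
    c=max(cv2.findContours(m,0,1)[0],key=cv2.contourArea)
    r=cv2.minAreaRect(c);q=cv2.boxPoints(r)+[x,y];ap=cv2.approxPolyDP(cv2.convexHull(c),4,True)[:,0]+[x,y]
    print(n,cv2.contourArea(c),q.tolist(),ap.tolist());print(np.round([plane(n,*p,.014) for p in ap],4).tolist())
E
```

```text
block z.03 centre guess [0.5081497  0.14380792 0.03      ] cap top [0.52369578 0.13966848 0.1375    ] [0.51535304 0.13514424 0.1375    ]
top 1227.0 [[340.31472301483154, 190.4060935974121], [377.9796943664551, 187.71573638916016], [380.49746322631836, 222.9644660949707], [342.83249282836914, 225.65482330322266]] [[376, 189], [380, 223], [345, 225], [341, 191]]
[[0.5649, -0.244, 0.014], [0.4696, -0.2356, 0.014], [0.4765, -0.1399, 0.014], [0.5718, -0.1462, 0.014]]
side 2762.0 [[291.55678367614746, 325.0912208557129], [331.7498092651367, 294.70136642456055], [367.56055450439453, 342.06396865844727], [327.3675308227539, 372.4538269042969]] [[331, 300], [366, 343], [327, 371], [293, 324]]
[[0.5715, -0.1439, 0.014], [0.5626, -0.2455, 0.014], [0.4696, -0.2386, 0.014], [0.4782, -0.1367, 0.014]]
```

View pics/crop1.png

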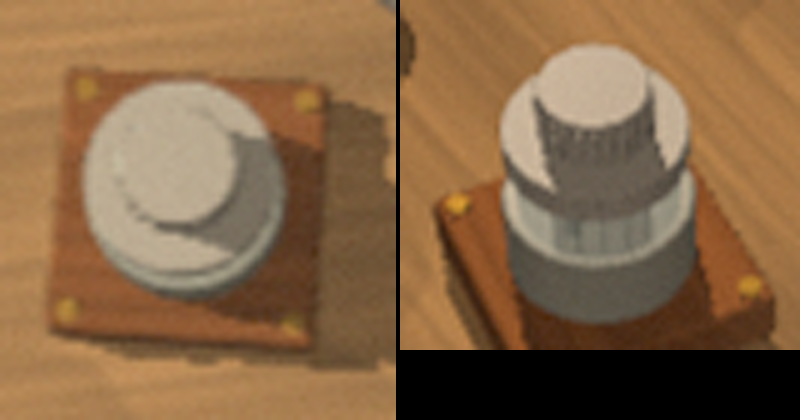

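The crop confirms the jar cap: ribbed grip, flange, frosted jar and oak block. The grip top is centred near top (239.2,216.7) and side (224.5,187.1). The flange is about 82 mm across, while the other two measure about 105 mm.

```bash
python3 - <<'E'
from h import *
P=lambda n,x,y,k,c:((c[0]+.5)/k-.5+x,(c[1]+.5)/k-.5+y)
tt=P("top",210,190,6,(178,163));ff=P("top",210,190,6,(184,178));bb=[P("top",210,190,6,c) for c in((68,70),(328,88),(312,348),(50,330))]
ss=P("side",186,170,5,(194,87))
print("grip top",plane("top",*tt,.1375),plane("side",*ss,.1375),tri(tt,ss)); print("flange",plane("top",*ff,.1125))
B=np.array([plane("top",*b,.03) for b in bb]);print("block",B.mean(0),np.round(B,3).tolist())
# overlay circles at estimate for check
e=np.mean([plane("top",*tt,.1375)[:2],plane("side",*ss,.1375)[:2],plane("top",*ff,.1125)[:2]],0);print(e)
a=np.linspace(0,2*np.pi,80);w=cv2.imread("pics/crop1.png")
for r,z,col in((.024,.1375,(0,0,255)),(.04,.1125,(0,255,0)),(.024,.1125,(255,0,0))):
    C=np.c_[e[0]+r*np.cos(a),e[1]+r*np.sin(a),a*0+z]
    for n,x,y,k,o in(("top",210,190,6,0),("side",186,170,5,400)):
        q=(proj(n,C)-[x,y]+.5)*k-.5+[o,0];cv2.polylines(w,[q.astype(np.int32)],True,col,1)
cv2.imwrite("pics/crop2.png",w)
E
```

```text
grip top [0.5145045  0.14014849 0.1375    ] [0.51268506 0.13709876 0.1375    ] (array([0.51500661, 0.14034776, 0.13330286]), np.float64(0.0004971126712937356))
flange [0.5123484  0.13905886 0.1125    ]
block [0.51278216 0.14010794 0.03      ] [[0.582, 0.187, 0.03], [0.559, 0.071, 0.03], [0.444, 0.094, 0.03], [0.466, 0.208, 0.03]]
[0.51317932 0.13876871]
```

View pics/crop2.png

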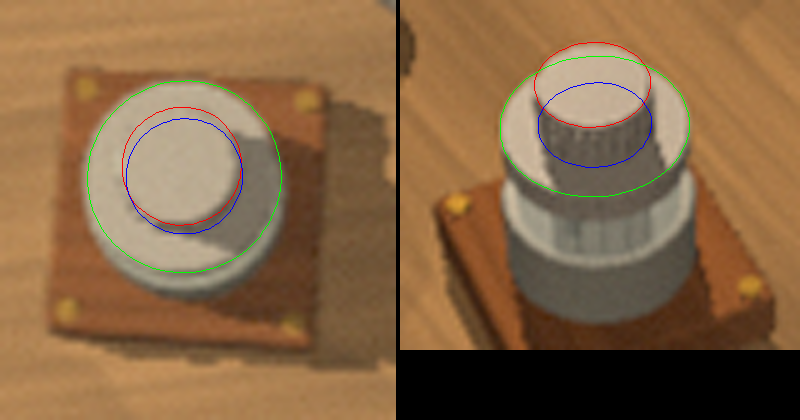

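Both views put the circles on the cap within about 1 mm: cap axis at (0.513, 0.139) and well at (0.521, -0.191). I'll pre-turn clockwise in place first, so the last joint has room for the counter-clockwise turn.

arm_command:
  plan:
    - {"grip": -1,"slide": [0,0,0],"spin": 1}
    - {"grip": -1,"slide": [0,0,0],"spin": 1}
    - {"grip": -1,"slide": [0,0,0],"spin": 1}
    - {"grip": -1,"slide": [0,0,0],"spin": 1}
    - {"grip": -1,"slide": [0,0,0],"spin": 1}
    - {"grip": -1,"slide": [0,0,0],"spin": 1}
    - {"grip": -1,"slide": [0,0,0],"spin": 1}
    - {"grip": -1,"slide": [0,0,0],"spin": 1}
    - {"grip": -1,"slide": [0,0,0],"spin": 1}
    - {"grip": -1,"slide": [0,0,0],"spin": 1}

```text
time: 1.35
tool_pos: [0.2043, 0.5103, 0.2298]
ee_rot: [-3.141, 0.001, 1.885]
wrist_force: [0.1, 0.5, -0.3]
width: 0.0939
finger_force: 0.0
```

```bash
cat >> h.py <<'E'
def go(target):
    """report shift (mm) in tool axes to target"""
    from bench import sensors
    o=sensors.get_obs(); D=R.from_euler("xyz",o["ee_rot"]).inv().apply(np.asarray(target)-o["tool_pos"])
    print("t %.2f"%o["time"],"pos",o["tool_pos"].round(4),"rpy",o["ee_rot"].round(4),"q6 %.2f"%o["joint_positions"][5],"F",o["wrist_force"].round(1),"T",o["wrist_torque"].round(2),"w %.4f"%o["width"],"ff",np.round(o["finger_force"],1));print("tool mm",(D*1000).round(1),"units",(D*2).round(4))
E
python3 -c "
from h import *; go([.513,.139,.229])"
```

```text
t 1.35 pos [0.2043 0.5103 0.2298] rpy [-3.1406e+00  1.0000e-03  1.8853e+00] q6 0.77 F [ 0.1  0.5 -0.3] T [-0.05  0.05 -0.05] w 0.0939 ff 0.0
tool mm [-448.6  178.8    1. ] units [-0.8972  0.3575  0.0021]
```

arm_command:
  plan:
    - {"grip": -1,"slide": [-0.1,0.04,0],"spin": 0}
    - {"grip": -1,"slide": [-0.1,0.04,0],"spin": 0}
    - {"grip": -1,"slide": [-0.1,0.04,0],"spin": 0}
    - {"grip": -1,"slide": [-0.1,0.04,0],"spin": 0}
    - {"grip": -1,"slide": [-0.1,0.04,0],"spin": 0}
    - {"grip": -1,"slide": [-0.1,0.04,0],"spin": 0}
    - {"grip": -1,"slide": [-0.1,0.04,0],"spin": 0}
    - {"grip": -1,"slide": [-0.1,0.04,0],"spin": 0}
    - {"grip": -1,"slide": [-0.1,0.037,0],"spin": 0}
    - {"grip": -1,"slide": [0,0,0],"spin": 0}

```text
time: 2.6
tool_pos: [0.5157, 0.1359, 0.2292]
ee_rot: [-3.14, 0.0, 1.883]
wrist_force: [-0.1, 0.8, -0.6]
width: 0.0937
finger_force: 0.0
```

```bash
python3 -c "
from h import *; go([.513,.139,.1395])"
```

```text
t 2.60 pos [0.5157 0.1359 0.2292] rpy [-3.1395e+00  4.0000e-04  1.8827e+00] q6 -0.16 F [-0.1  0.8 -0.6] T [-0.03  0.03 -0.02] w 0.0937 ff 0.0
tool mm [ 3.8 -1.4 89.7] units [ 0.0077 -0.0029  0.1794]
```

arm_command:
  plan:
    - {"grip": -1,"slide": [0.008,-0.003,0.05],"spin": 0}
    - {"grip": -1,"slide": [0,0,0.05],"spin": 0}
    - {"grip": -1,"slide": [0,0,0.05],"spin": 0}
    - {"grip": -1,"slide": [0,0,0.024],"spin": 0}
    - {"grip": -1,"slide": [0,0,0.004],"spin": 0}
    - {"grip": -1,"slide": [0,0,0],"spin": 0}
    - {"grip": -1,"slide": [0,0,0],"spin": 0}

```text
time: 3.48
tool_pos: [0.5124, 0.1423, 0.1428]
ee_rot: [3.139, 0.0, 1.888]
wrist_force: [-0.1, 0.3, 0.6]
width: 0.094
finger_force: 0.0
```

```bash
python3 - <<'E'
from h import *; from bench import snapshot
go([.513,.139,.1375])
f=lambda i,x,y,w,h,k:cv2.resize(cv2.cvtColor(i,4)[y:y+h,x:x+w],None,fx=k,fy=k,interpolation=cv2.INTER_CUBIC)
w=np.zeros((500,800,3),np.uint8);w[:400,:400]=f(snapshot("top"),200,180,80,80,5);w[:480,400:800]=f(snapshot("side"),180,140,100,120,4)
cv2.imwrite("pics/g1.png",w)
E
```

```text
t 3.48 pos [0.5124 0.1423 0.1428] rpy [3.1393e+00 2.0000e-04 1.8882e+00] q6 -0.15 F [-0.1  0.3  0.6] T [-0.09  0.06 -0.01] w 0.0940 ff 0.0
tool mm [-3.3 -0.5  5.3] units [-0.0067 -0.001   0.0106]
```

View pics/g1.png

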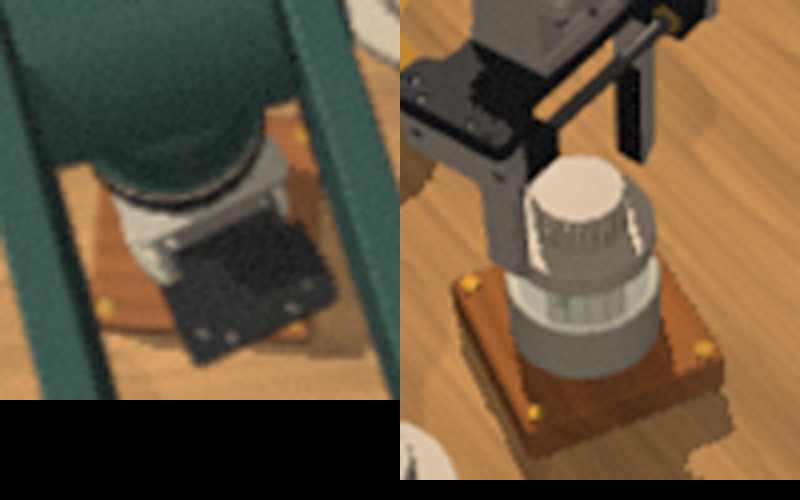

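arm_command:
  plan:
    - {"grip": -1,"slide": [0,0,0],"spin": 0}

```text
time: 3.7
tool_pos: [0.512, 0.1421, 0.142]
ee_rot: [3.141, 0.0, 1.888]
wrist_force: [-0.8, -0.2, -0.8]
width: 0.094
finger_force: 0.0
```

arm_command:
  plan:
    - {"grip": -1,"slide": [0,0,0],"spin": 0}

```text
time: 3.82
tool_pos: [0.5118, 0.1421, 0.1416]
ee_rot: [3.141, -0.0, 1.888]
wrist_force: [-0.3, 0.5, -0.5]
width: 0.0939
finger_force: 0.0
```

arm_command:
  plan:
    - {"grip": -1,"slide": [0,0,0],"spin": 0}

```text
time: 3.95
tool_pos: [0.5118, 0.1421, 0.1415]
ee_rot: [3.142, -0.0, 1.888]
wrist_force: [-0.5, -0.1, 0.2]
width: 0.094
finger_force: 0.0
```

arm_command:
  plan:
    - {"grip": -1,"slide": [-0.006,0,0.003],"spin": 0}
    - {"grip": -1,"slide": [0,0,0.002],"spin": 0}
    - {"grip": -1,"slide": [0,0,0],"spin": 0}
    - {"grip": -1,"slide": [0,0,0],"spin": 0}
    - {"grip": -1,"slide": [0,0,0],"spin": 0}

```text
time: 4.58
tool_pos: [0.5127, 0.1393, 0.1391]
ee_rot: [3.141, -0.0, 1.888]
wrist_force: [-0.2, 0.2, 0.5]
width: 0.0936
finger_force: 0.0
```

arm_command:
  plan:
    - {"grip": 1,"slide": [0,0,0],"spin": 0}
    - {"grip": 1,"slide": [0,0,0],"spin": 0}
    - {"grip": 1,"slide": [0,0,0],"spin": 0}
    - {"grip": 1,"slide": [0,0,0],"spin": 0}
    - {"grip": 1,"slide": [0,0,0],"spin": 0}
    - {"grip": 1,"slide": [0,0,0],"spin": 0}

```text
time: 5.32
tool_pos: [0.5132, 0.1394, 0.139]
ee_rot: [3.14, -0.0, 1.888]
wrist_force: [2.1, 1.1, -2.1]
width: 0.0472
finger_force: 30.0
```

```bash
python3 -c "
from h import *; go([.513,.139,.130])"
```

```text
t 5.33 pos [0.5132 0.1394 0.139 ] rpy [ 3.1404 -0.      1.8881] q6 -0.16 F [ 2.1  1.1 -2.1] T [ 0.03 -0.21 -0.06] w 0.0472 ff 30.0
tool mm [-0.3 -0.3  9. ] units [-0.0006 -0.0006  0.0181]
```

Gripped at 47 mm with little side force. Now pressing down in small steps.

arm_command:
  plan:
    - {"grip": 1,"slide": [0,0,0.006],"spin": 0}
    - {"grip": 1,"slide": [0,0,0.006],"spin": 0}
    - {"grip": 1,"slide": [0,0,0.004],"spin": 0}
    - {"grip": 1,"slide": [0,0,0],"spin": 0}
    - {"grip": 1,"slide": [0,0,0],"spin": 0}

```text
time: 5.95
tool_pos: [0.5131, 0.1394, 0.1341]
ee_rot: [3.139, 0.0, 1.888]
wrist_force: [-3.5, -0.2, 10.5]
width: 0.0475
finger_force: 30.0
```

arm_command:
  plan:
    - {"grip": 1,"slide": [0,0,0.006],"spin": 0}
    - {"grip": 1,"slide": [0,0,0.004],"spin": 0}
    - {"grip": 1,"slide": [0,0,0],"spin": 0}
    - {"grip": 1,"slide": [0,0,0],"spin": 0}
    - {"grip": 1,"slide": [0,0,0],"spin": 0}

```text
time: 6.58
tool_pos: [0.5132, 0.1394, 0.1315]
ee_rot: [3.138, 0.001, 1.888]
wrist_force: [-5.4, -0.7, 19.1]
width: 0.0476
finger_force: 30.0
```

Bottomed: 7.5 mm down at 19 N. I'll press slightly more and start turning counter-clockwise (negative spin).

arm_command:
  plan:
    - {"grip": 1,"slide": [0,0,0.004],"spin": 0}
    - {"grip": 1,"slide": [0,0,0],"spin": 0}
    - {"grip": 1,"slide": [0,0,0],"spin": -0.8}
    - {"grip": 1,"slide": [0,0,0],"spin": -0.8}
    - {"grip": 1,"slide": [0,0,0],"spin": -0.8}
    - {"grip": 1,"slide": [0,0,0],"spin": -0.8}
    - {"grip": 1,"slide": [0,0,0],"spin": -0.8}
    - {"grip": 1,"slide": [0,0,0],"spin": 0}

```text
time: 7.58
tool_pos: [0.5146, 0.1408, 0.1316]
ee_rot: [3.133, 0.002, 2.238]
wrist_force: [-5.8, 2.0, 24.4]
width: 0.0477
finger_force: 30.0
```

```bash
python3 -c "
from h import *; go([.513,.139,.130])"
```

```text
t 7.58 pos [0.5146 0.1408 0.1316] rpy [3.1330e+00 2.3000e-03 2.2381e+00] q6 -0.51 F [-5.8  2.  24.4] T [ 0.07  1.54 -0.03] w 0.0477 ff 30.0
tool mm [-0.4 -2.4  1.5] units [-0.0008 -0.0047  0.0031]
```

arm_command:
  plan:
    - {"grip": 1,"slide": [0,0,0],"spin": -0.8}
    - {"grip": 1,"slide": [0,0,0],"spin": -0.8}
    - {"grip": 1,"slide": [0,0,0],"spin": -0.8}
    - {"grip": 1,"slide": [0,0,0],"spin": -0.8}
    - {"grip": 1,"slide": [0,0,0],"spin": -0.8}
    - {"grip": 1,"slide": [0,0,0],"spin": -0.8}
    - {"grip": 1,"slide": [0,0,0],"spin": 0}

```text
time: 8.45
tool_pos: [0.5147, 0.1408, 0.1315]
ee_rot: [3.135, 0.006, 2.657]
wrist_force: [-6.4, 2.1, 24.4]
width: 0.0473
finger_force: 30.0
```

```bash
python3 -c "
from h import *; go([.513,.139,.130])"
```

```text
t 8.45 pos [0.5147 0.1408 0.1315] rpy [3.1345 0.0058 2.657 ] q6 -0.93 F [-6.4  2.1 24.4] T [0.06 1.34 0.  ] w 0.0473 ff 30.0
tool mm [ 0.7 -2.4  1.5] units [ 0.0013 -0.0048  0.003 ]
```

arm_command:
  plan:
    - {"grip": 1,"slide": [0,0,0],"spin": -0.6}
    - {"grip": 1,"slide": [0,0,0],"spin": -0.6}
    - {"grip": 1,"slide": [0,0,0],"spin": -0.6}
    - {"grip": 1,"slide": [0,0,0],"spin": 0}

```text
time: 8.95
tool_pos: [0.5147, 0.1408, 0.1315]
ee_rot: [3.136, 0.007, 2.814]
wrist_force: [-5.6, 2.9, 22.6]
width: 0.0474
finger_force: 30.0
```

```bash
python3 -c "
from h import *; go([.513,.139,.130])"
```

```text
t 8.95 pos [0.5147 0.1408 0.1315] rpy [3.1355 0.007  2.8139] q6 -1.08 F [-5.6  2.9 22.6] T [ 0.13  1.27 -0.13] w 0.0474 ff 30.0
tool mm [ 1.1 -2.3  1.5] units [ 0.0021 -0.0045  0.003 ]
```

arm_command:
  plan:
    - {"grip": 1,"slide": [0,0,0],"spin": -0.6}
    - {"grip": 1,"slide": [0,0,0],"spin": -0.6}
    - {"grip": 1,"slide": [0,0,0],"spin": 0}

```text
time: 9.32
tool_pos: [0.5148, 0.1407, 0.1315]
ee_rot: [3.136, 0.008, 2.919]
wrist_force: [-6.5, 2.3, 23.7]
width: 0.0476
finger_force: 30.0
```

```bash
python3 -c "
from h import *; go([.513,.139,.130])"
```

```text
t 9.32 pos [0.5148 0.1407 0.1315] rpy [3.1364 0.0077 2.9186] q6 -1.19 F [-6.5  2.3 23.7] T [ 0.06  1.25 -0.02] w 0.0476 ff 30.0
tool mm [ 1.3 -2.1  1.5] units [ 0.0027 -0.0042  0.0029]
```

59° turned and no stop yet. Continuing in 6° steps.

arm_command:
  plan:
    - {"grip": 1,"slide": [0,0,0],"spin": -0.6}
    - {"grip": 1,"slide": [0,0,0],"spin": -0.6}
    - {"grip": 1,"slide": [0,0,0],"spin": 0}

```text
time: 9.7
tool_pos: [0.5148, 0.1407, 0.1315]
ee_rot: [3.137, 0.008, 3.023]
wrist_force: [-5.2, 1.6, 23.0]
width: 0.0474
finger_force: 30.0
```

```bash
python3 -c "
from h import *; go([.513,.139,.130])"
```

```text
t 9.70 pos [0.5148 0.1407 0.1315] rpy [3.1374 0.0084 3.0234] q6 -1.29 F [-5.2  1.6 23. ] T [ 0.05  1.19 -0.08] w 0.0474 ff 30.0
tool mm [ 1.6 -1.9  1.5] units [ 0.0033 -0.0038  0.0029]
```

arm_command:
  plan:
    - {"grip": 1,"slide": [0,0,0],"spin": -0.6}
    - {"grip": 1,"slide": [0,0,0],"spin": -0.6}
    - {"grip": 1,"slide": [0,0,0],"spin": 0}

```text
time: 10.07
tool_pos: [0.5149, 0.1406, 0.1314]
ee_rot: [3.138, 0.009, 3.128]
wrist_force: [-5.1, 0.8, 23.3]
width: 0.0473
finger_force: 30.0
```

```bash
python3 -c "
from h import *; go([.513,.139,.130])"
```

```text
t 10.07 pos [0.5149 0.1406 0.1314] rpy [3.1384 0.009  3.128 ] q6 -1.40 F [-5.1  0.8 23.3] T [ 0.07  1.16 -0.07] w 0.0473 ff 30.0
tool mm [ 1.9 -1.6  1.4] units [ 0.0038 -0.0032  0.0028]
```

arm_command:
  plan:
    - {"grip": 1,"slide": [0,0,0],"spin": -0.5}
    - {"grip": 1,"slide": [0,0,0],"spin": -0.5}
    - {"grip": 1,"slide": [0,0,0],"spin": 0}

```text
time: 10.45
tool_pos: [0.5149, 0.1403, 0.1314]
ee_rot: [3.14, 0.009, -3.068]
wrist_force: [-5.0, -0.2, 22.7]
width: 0.0473
finger_force: 30.0
```

```bash
python3 -c "
from h import *; go([.513,.139,.130])"
```

```text
t 10.45 pos [0.5149 0.1403 0.1314] rpy [ 3.1397  0.009  -3.0683] q6 -1.49 F [-5.  -0.2 22.7] T [-0.04  1.16 -0.13] w 0.0473 ff 30.0
tool mm [ 2.  -1.1  1.4] units [ 0.0039 -0.0023  0.0027]
```

arm_command:
  plan:
    - {"grip": 1,"slide": [0,0,0],"spin": -0.5}
    - {"grip": 1,"slide": [0,0,0],"spin": -0.5}
    - {"grip": 1,"slide": [0,0,0],"spin": 0}

```text
time: 10.82
tool_pos: [0.5147, 0.1396, 0.1312]
ee_rot: [3.141, 0.008, -2.982]
wrist_force: [-6.5, -0.4, 23.0]
width: 0.0477
finger_force: 30.0
```

```bash
python3 -c "
from h import *; go([.513,.139,.130])"
```

```text
t 10.82 pos [0.5147 0.1396 0.1312] rpy [ 3.1413  0.0082 -2.9823] q6 -1.57 F [-6.5 -0.4 23. ] T [-0.01  1.21 -0.36] w 0.0477 ff 30.0
tool mm [ 1.7 -0.4  1.2] units [ 0.0035 -0.0007  0.0025]
```

arm_command:
  plan:
    - {"grip": 1,"slide": [0,0,0],"spin": -0.6}
    - {"grip": 1,"slide": [0,0,0],"spin": 0}
    - {"grip": 1,"slide": [0,0,0],"spin": 0}

```text
time: 11.2
tool_pos: [0.5146, 0.1396, 0.131]
ee_rot: [-3.141, 0.008, -2.931]
wrist_force: [-5.6, -1.4, 21.1]
width: 0.0471
finger_force: 30.0
```

```bash
python3 -c "
from h import *; go([.513,.139,.130])"
```

```text
t 11.20 pos [0.5146 0.1396 0.131 ] rpy [-3.1414  0.0081 -2.9305] q6 -1.62 F [-5.6 -1.4 21.1] T [-0.1   1.15 -0.56] w 0.0471 ff 30.0
tool mm [ 1.7 -0.2  1. ] units [ 0.0035 -0.0005  0.0019]
```

The torque climbed from -0.1 to -0.56 N m between 76° and 84°, which is the firm stop. Now I'll let it rise.

arm_command:
  plan:
    - {"grip": 1,"slide": [0,0,-0.01],"spin": 0}
    - {"grip": 1,"slide": [0,0,-0.01],"spin": 0}
    - {"grip": 1,"slide": [0,0,-0.01],"spin": 0}
    - {"grip": 1,"slide": [0,0,-0.008],"spin": 0}
    - {"grip": 1,"slide": [0,0,0],"spin": 0}
    - {"grip": 1,"slide": [0,0,0],"spin": 0}

```text
time: 11.95
tool_pos: [0.5134, 0.1396, 0.1424]
ee_rot: [3.141, 0.001, -2.929]
wrist_force: [4.7, 1.0, -1.3]
width: 0.0472
finger_force: 30.0
```

```bash
python3 -c "
from h import *; go([.513,.139,.130])"
```

```text
t 11.95 pos [0.5134 0.1396 0.1424] rpy [ 3.1411e+00  1.2000e-03 -2.9290e+00] q6 -1.62 F [ 4.7  1.  -1.3] T [ 0.46 -1.03 -0.36] w 0.0472 ff 30.0
tool mm [ 0.5 -0.5 12.4] units [ 0.001  -0.001   0.0249]
```

It rose 11.4 mm with no pull, so it is past the lock. Lifting gently.

arm_command:
  plan:
    - {"grip": 1,"slide": [0,0,-0.008],"spin": 0}
    - {"grip": 1,"slide": [0,0,-0.008],"spin": 0}
    - {"grip": 1,"slide": [0,0,0],"spin": 0}

```text
time: 12.32
tool_pos: [0.5113, 0.1389, 0.1497]
ee_rot: [-3.141, -0.005, -2.928]
wrist_force: [-0.8, 0.3, 0.0]
width: 0.0477
finger_force: 30.0
```

arm_command:
  plan:
    - {"grip": 1,"slide": [0,0,-0.012],"spin": 0}
    - {"grip": 1,"slide": [0,0,-0.012],"spin": 0}
    - {"grip": 1,"slide": [0,0,-0.012],"spin": 0}
    - {"grip": 1,"slide": [0,0,0],"spin": 0}

```text
time: 12.82
tool_pos: [0.5131, 0.1393, 0.17]
ee_rot: [-3.141, 0.002, -2.929]
wrist_force: [0.3, 0.3, -1.4]
width: 0.0472
finger_force: 30.0
```

```bash
python3 -c "
from h import *; go([.513,.139,.130])"
```

```text
t 12.82 pos [0.5131 0.1393 0.17  ] rpy [-3.1415e+00  1.7000e-03 -2.9289e+00] q6 -1.63 F [ 0.3  0.3 -1.4] T [ 0.01 -0.02 -0.07] w 0.0472 ff 30.0
tool mm [ 0.2 -0.3 40. ] units [ 0.0004 -0.0005  0.0801]
```

arm_command:
  plan:
    - {"grip": 1,"slide": [0,0,-0.04],"spin": 0}
    - {"grip": 1,"slide": [0,0,-0.04],"spin": 0}
    - {"grip": 1,"slide": [0,0,-0.04],"spin": 0}
    - {"grip": 1,"slide": [0,0,0],"spin": 0}
    - {"grip": 1,"slide": [0,0,0],"spin": 0}

```text
time: 13.45
tool_pos: [0.5123, 0.1392, 0.228]
ee_rot: [3.141, -0.001, -2.929]
wrist_force: [0.5, 0.5, -1.9]
width: 0.0473
finger_force: 30.0
```

```bash
python3 - <<'E'
from h import *; from bench import snapshot
go([.521,-.191,.23])
cv2.imwrite("pics/s2.png",cv2.cvtColor(snapshot("side"),4))
E
```

```text
t 13.45 pos [0.5123 0.1392 0.228 ] rpy [ 3.1415e+00 -1.4000e-03 -2.9290e+00] q6 -1.62 F [ 0.5  0.5 -1.9] T [ 0.06 -0.02 -0.03] w 0.0473 ff 30.0
tool mm [  61.2 -324.6   -2. ] units [ 0.1224 -0.6492 -0.0039]
```

View pics/s2.png

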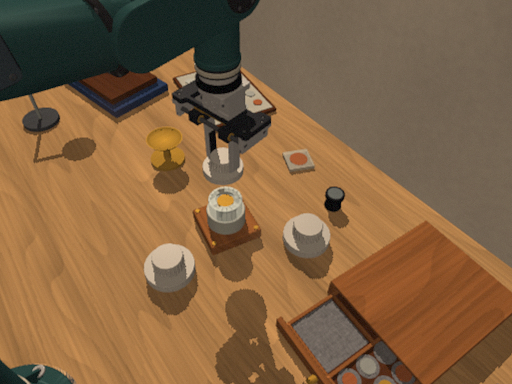

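The picture shows the cap held upright at (224,167) above the open jar at (226,205), with everything else in place. Moving over the well.

arm_command:
  plan:
    - {"grip": 1,"slide": [0.014,-0.072,0],"spin": 0}
    - {"grip": 1,"slide": [0.014,-0.072,0],"spin": 0}
    - {"grip": 1,"slide": [0.014,-0.072,0],"spin": 0}
    - {"grip": 1,"slide": [0.014,-0.072,0],"spin": 0}
    - {"grip": 1,"slide": [0.014,-0.072,0],"spin": 0}
    - {"grip": 1,"slide": [0.014,-0.072,0],"spin": 0}
    - {"grip": 1,"slide": [0.014,-0.072,0],"spin": 0}
    - {"grip": 1,"slide": [0.014,-0.072,0],"spin": 0}
    - {"grip": 1,"slide": [0.01,-0.073,0],"spin": 0}
    - {"grip": 1,"slide": [0,0,0],"spin": 0}

```text
time: 14.75
tool_pos: [0.5208, -0.1928, 0.2271]
ee_rot: [3.14, -0.003, -2.933]
wrist_force: [-0.7, 0.6, -0.1]
width: 0.0475
finger_force: 30.0
```

arm_command:
  plan:
    - {"grip": 1,"slide": [0,0,0],"spin": 0.8}
    - {"grip": 1,"slide": [0,0,0],"spin": 0.8}
    - {"grip": 1,"slide": [0,0,0],"spin": 0.8}
    - {"grip": 1,"slide": [0,0,0],"spin": 0.8}
    - {"grip": 1,"slide": [0,0,0],"spin": 0}
    - {"grip": 1,"slide": [0,0,0],"spin": 0}

```text
time: 15.5
tool_pos: [0.5214, -0.1901, 0.2285]
ee_rot: [3.141, -0.001, 3.077]
wrist_force: [0.4, 0.3, -0.7]
width: 0.0476
finger_force: 30.0
```

```bash
python3 -c "
from h import *; go([.521,-.191,.0675])"
```

```text
t 15.50 pos [ 0.5214 -0.1901  0.2285] rpy [ 3.1410e+00 -7.0000e-04  3.0766e+00] q6 -1.96 F [ 0.4  0.3 -0.7] T [-0.05  0.03  0.08] w 0.0476 ff 30.0
tool mm [  0.3  -1.  161. ] units [ 0.0005 -0.002   0.3221]
```

arm_command:
  plan:
    - {"grip": 1,"slide": [0,-0.002,0.06],"spin": 0}
    - {"grip": 1,"slide": [0,0,0.07],"spin": 0}
    - {"grip": 1,"slide": [0,0,0.07],"spin": 0}
    - {"grip": 1,"slide": [0,0,0.06],"spin": 0}
    - {"grip": 1,"slide": [0,0,0.03],"spin": 0}
    - {"grip": 1,"slide": [0,0,0.015],"spin": 0}
    - {"grip": 1,"slide": [0,0,0],"spin": 0}
    - {"grip": 1,"slide": [0,0,0],"spin": 0}
    - {"grip": 1,"slide": [0,0,0],"spin": 0}

```text
time: 16.62
tool_pos: [0.5221, -0.1921, 0.0777]
ee_rot: [-3.141, 0.002, 3.075]
wrist_force: [0.1, -0.0, -1.2]
width: 0.0476
finger_force: 30.0
```

arm_command:
  plan:
    - {"grip": 1,"slide": [0,0,0.006],"spin": 0}
    - {"grip": 1,"slide": [0,0,0.006],"spin": 0}
    - {"grip": 1,"slide": [0,0,0],"spin": 0}
    - {"grip": 1,"slide": [0,0,0],"spin": 0}

```text
time: 17.12
tool_pos: [0.5214, -0.1918, 0.0704]
ee_rot: [3.141, -0.0, 3.075]
wrist_force: [-0.0, 0.1, -1.3]
width: 0.0475
finger_force: 30.0
```

arm_command:
  plan:
    - {"grip": 1,"slide": [0,0,0.005],"spin": 0}
    - {"grip": 1,"slide": [0,0,0.005],"spin": 0}
    - {"grip": 1,"slide": [0,0,0],"spin": 0}
    - {"grip": 1,"slide": [0,0,0],"spin": 0}

```text
time: 17.62
tool_pos: [0.5215, -0.1918, 0.0655]
ee_rot: [3.142, 0.0, 3.075]
wrist_force: [0.4, -0.9, -0.6]
width: 0.0477
finger_force: 30.0
```

arm_command:
  plan:
    - {"grip": 1,"slide": [0,0,0.004],"spin": 0}
    - {"grip": 1,"slide": [0,0,0],"spin": 0}
    - {"grip": 1,"slide": [0,0,0],"spin": 0}

```text
time: 18.0
tool_pos: [0.5216, -0.1919, 0.0637]
ee_rot: [-3.141, 0.0, 3.075]
wrist_force: [0.3, 0.5, -0.1]
width: 0.0475
finger_force: 30.0
```

arm_command:
  plan:
    - {"grip": 1,"slide": [0,0,0.003],"spin": 0}
    - {"grip": 1,"slide": [0,0,0],"spin": 0}
    - {"grip": 1,"slide": [0,0,0],"spin": 0}

```text
time: 18.38
tool_pos: [0.5217, -0.1919, 0.0636]
ee_rot: [-3.141, 0.001, 3.075]
wrist_force: [-1.7, 1.3, 6.8]
width: 0.0476
finger_force: 30.0
```

arm_command:
  plan:
    - {"grip": 1,"slide": [0,0,0.003],"spin": 0}
    - {"grip": 1,"slide": [0,0,0],"spin": 0}
    - {"grip": 1,"slide": [0,0,0],"spin": 0}

```text
time: 18.75
tool_pos: [0.5217, -0.1918, 0.0635]
ee_rot: [-3.141, 0.001, 3.075]
wrist_force: [-5.2, 2.1, 11.7]
width: 0.0475
finger_force: 30.0
```

Floor contact came at TCP z 0.0636, as predicted. I'll relax the push and release.

arm_command:
  plan:
    - {"grip": 1,"slide": [0,0,-0.005],"spin": 0}
    - {"grip": 1,"slide": [0,0,0],"spin": 0}
    - {"grip": -0.5,"slide": [0,0,0],"spin": 0}
    - {"grip": -0.5,"slide": [0,0,0],"spin": 0}
    - {"grip": -0.5,"slide": [0,0,0],"spin": 0}
    - {"grip": -0.5,"slide": [0,0,0],"spin": 0}

```text
time: 19.5
tool_pos: [0.5215, -0.1917, 0.0628]
ee_rot: [3.141, -0.0, 3.075]
wrist_force: [0.3, 0.0, 1.2]
width: 0.0703
finger_force: 0.7
```

arm_command:
  plan:
    - {"grip": -0.5,"slide": [0,0,-0.01],"spin": 0}
    - {"grip": -0.5,"slide": [0,0,-0.03],"spin": 0}
    - {"grip": -0.5,"slide": [0,0,-0.05],"spin": 0}
    - {"grip": -0.5,"slide": [0,0,-0.08],"spin": 0}
    - {"grip": -0.5,"slide": [0,0,-0.08],"spin": 0}
    - {"grip": -0.5,"slide": [0,0,-0.05],"spin": 0}
    - {"grip": -0.5,"slide": [0,0,0],"spin": 0}
    - {"grip": -0.5,"slide": [0,0,0],"spin": 0}

```text
time: 20.5
tool_pos: [0.521, -0.1916, 0.2121]
ee_rot: [3.141, -0.001, 3.075]
wrist_force: [0.1, -0.7, 0.8]
width: 0.0705
finger_force: 0.0
```

```bash
python3 - <<'E'
from h import *; from bench import snapshot
go([.521,-.191,.23])
cv2.imwrite("pics/s3.png",cv2.cvtColor(snapshot("side"),4))
E
```

```text
t 20.50 pos [ 0.521  -0.1916  0.2121] rpy [ 3.1410e+00 -1.3000e-03  3.0749e+00] q6 -1.96 F [ 0.1 -0.7  0.8] T [-0.01 -0.03 -0.01] w 0.0705 ff 0.0
tool mm [  0.1   0.6 -17.9] units [ 0.0002  0.0012 -0.0359]
```

View pics/s3.png

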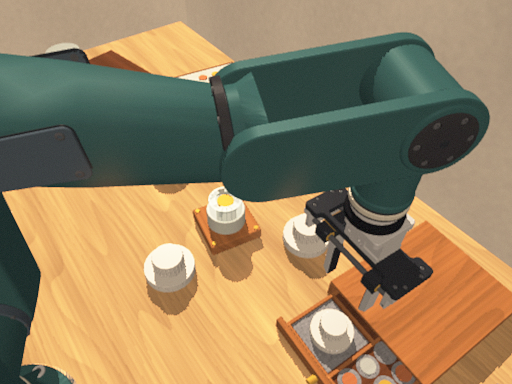

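The picture shows the cap standing upright in the large square well at (332,330), with the gripper clear above it and everything else untouched. Handing in.

```bash
python3 -c "
from bench import ticket; print(ticket.close_job())"
```

```text
the job is handed in; nothing more can be done
None
```

I opened the jar (stop felt at about 80° counter-clockwise), set the cap upright on the floor of the large square well, released it and handed the job in at about 20.5 s of the 58 s; no verdict was returned.

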